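# Seat a heat block in the locating jig and hold it against both stops

## Task

Swing the red quarter-turn handle of the white locating jig fully open, to its stop, so that it clears the nest; then set the aluminium heat block down flat on the jig, with its long side against the blue stop and its short end against the yellow stop. Finish while still holding the block and pressing it firmly against both stops at once (do not let go: it is to be engraved while you hold it). Leave the cup, the dropper bottle and the timer where they stand.

Things in the scene. Friction and masses are not known exactly. Their poses are not given: they have to be found in the camera images.
- jig: Locating jig, fixed to the worktop: white slippery polymer base plate (friction 0.15) 160 (x) x 150 (y) x 12 mm; origin at the centre of its underside, z up. Two fixed stops, each 16 mm high, stand on the plate (their tops 28 mm above the origin) and form an inside corner at the plate's +x +y end; a red handle turns above the plate on a pivot boss (26 mm across, up to 37 mm above the origin) at x = 30, y = -45 mm. The nest is the place on the plate inside the corner.
- end_stop: Yellow stop of the jig, slippery polymer (friction 0.15), for the block's short end. Its flat face looks to the jig's -x and lies at x = 70 mm in the jig's frame, from y = 6 to 54 mm; 10 mm thick. Its origin is the same as the jig's.
- side_stop: Blue stop of the jig, slippery polymer (friction 0.15), for the block's long side. Its flat face looks to the jig's -y and lies at y = 60 mm in the jig's frame, from x = -1 to 65 mm; 12 mm thick. Its origin is the same as the jig's.
- seat (a point): Where the centre of the seated block belongs: in the jig's frame x = 40, y = 37, z = 43 mm (31 mm above the plate's top). Its axes are the jig's.
- corner (a point): The inside corner of the two stops' faces, on the plate's top: in the jig's frame x = 70, y = 60, z = 12 mm.
- handle (a joint): Angle of the red quarter-turn handle about its upright axis: 0 closed, pointing to the jig's +y across the nest and barring it; 1.571 fully open, pointing to the jig's -x, clear of the nest; opening is counter-clockwise seen from above. It stays where it is left; about 0.12 N m of friction (1.5 N at the knob).
- handle_pivot (a point): Point on the handle's axis, at the height of its bar (42 mm above the jig's origin).
- handle_grip (a point): Middle of the handle's red upright round knob, 18 mm in diameter and 32 mm tall, at the end of the bar 85 mm from the axis; this point is 62 mm above the worktop, the knob's top 16 mm higher, the bar (16 mm wide, 8 mm thick, under it) with its top 16 mm lower.
- block_center (a point): Centre of the heat block, a loose upright aluminium block 60 (x) x 46 (y) x 62 mm (z, up) with six dark wells in its top, 0.3 to 0.6 kg; it stands on the worktop beside the jig, to the left or the right. Axes are the block's; the long side is along x; turned half round about z it is the same. Grip it in its upper half, so that the fingers pass above the jig's stops.
- block: The same heat block, origin at the centre of its underside.
- cup: Bystander: clear specimen cup with an orange lid, 61 mm across, 68 mm tall; origin at the centre of its underside. Stands on the side of the jig where the block is not.
- dropper: Bystander: dropper bottle with a red cap, 30 mm across, 80 mm tall, behind the jig to the left; origin at the centre of its underside.
- timer: Bystander: flat grey timer, 64 x 64 x 19 mm, behind the jig to the right; origin at the centre of its underside.
Not all that is in view belongs to the job. Of the things shaped like the block, the aluminium one is meant.

How it is judged:
On the way:
1. the handle is swung fully open (within about 9 degrees of its stop) (value of joint handle above 1.42 rad), for 0.2 s.
At the end, for the whole second after the job is handed in: Ends holding: fingers on the block (over 2 N), the block pressing with over 2 N on each of the yellow and blue stops, upright within 3 deg, flat on the plate within 3 mm, centre within 5 mm of the seat, parallel within 3.4 deg, at rest; handle within about 9 deg of fully open (value of joint handle above 1.42 rad and contact force between block and end_stop above 2 N and contact force between block and side_stop above 2 N and contact force between block and the fingers above 2 N and horizontal distance between block_center and seat below 0.005 m and z of block_center in the frame of seat between -0.003 and 0.003 m and angle between the x axis of block and the x axis of jig, either way round below 0.06 rad and angle between block's own z axis and vertical below 0.05 rad and linear speed of block below 0.01 m/s); the arm keeps its last pose, push and grip.
It fails at once if the orange-lidded cup is moved more than 30 mm (distance of cup from where it was at the start of the episode above 0.03 m).
It fails at once if the dropper bottle is moved more than 30 mm (distance of dropper from where it was at the start of the episode above 0.03 m).
It fails at once if the timer is moved more than 30 mm (distance of timer from where it was at the start of the episode above 0.03 m).
It also fails if it takes over 64 s, if anything falls off the work surface, if the arm or the gripper's body presses on something with over 40 N, if the wrist force passes 120 N, or if a joint passes its speed limit or range.

## Robot

A 6-joint arm with a two-finger parallel gripper is mounted at the origin on a cart in front of the work surface, level with it; the furniture and walls round the work are solid. World frame = base frame: x ahead of the robot, y to its left, z up, the work surface at z = 0. Lengths are in m, angles in rad, forces in N, time in s.
With the tool pointing down it reaches from about 0.3 to 0.775 m from the base axis. Payload 14.6 kg.
Tool frame: the origin (TCP) lies midway between the tips of the shut fingers; the grasp point (between the pads) lies 19 mm behind it (ctrl.tcp_to_grasp is the z of the grasp point in the tool frame, in m); z points along the fingers, y is the line along which they close (so a half turn about z gives the same grasp; the last joint's range is limited). The gripper opens to 94 mm and grips with 3 to 60 N. Pads are 16 mm wide; open, the fingers measure 119 mm over their backs; the gripper's body (75 mm by 177 mm) begins 78 mm behind the grasp point.
Start: joints at [-0.067, 0.3, 1.521, -0, 1.321, -0.067], TCP at [0.55, -0, 0.205] pointing down, gripper open.
Joint ranges: [-3.03, 3.03], [-0.79, 2.21], [0.23, 2.52], [-1.04, 4.18], [0, 3.07], [-2.55, 2.55]. Speed limits (rad/s): [2.22, 2.22, 2.57, 3.14, 3.14, 3.14].

## Interface

Orientations are given as [roll, pitch, yaw] about the fixed x, y, z axes, in that order (R = Rz(yaw) Ry(pitch) Rx(roll)).
In Python, from station import monitor, camera, ctrl gives the robot as it stands.
- The arm moves only by the tool apply_moves, never from a script. Its argument "plan" is one flat list of numbers, 4 for each row, row after row: the shift along the tool's x, y, z in mm, then the turn about the tool's z in rad. In form: [dx, dy, dz, spin, dx, dy, dz, spin, ...]. A call has 1 to 20 rows; each row shifts and turns the commanded pose from where the row before left it, along the tool's axes as they then stand; what a row does not reach is not made up. A row lasts 1/10 s, in which the tool goes at most 50 mm and 8.59 degrees, less where a joint would pass 70% of its speed; a pose out of reach is approached as far as the arm can. A call is refused whole if a number of a shift passes 50 or a number of a turn 0.15, either way. A call with a gripper value outside its range is refused whole. "hand" is the gripper command: -1 is shut, 1 is fully open, values between are in proportion, set as the call begins (left out, the last holds). The fingers move at their own pace and stop on an object; "squeeze" is the grip in N (left out, the last holds). Time passes only in rows, so rows that do not move let the fingers close. It gives the time, the measured TCP pose, the force, the opening and the grip force at its end, in the units of the state.
- monitor.get_obs(): the state, without advancing time (a new reading comes with each control period).
- camera(name): name is "scene" or "side" or "wrist"; returns a dict with "image" (480x640x3 uint8, red, green, blue), "range_z" (480x640 float32, m along the optical axis (not along the pixel's ray), 0 where there is no reading), "mtx" (3x3 intrinsics, pixels), "distortion" ([k1, k2, p1, p2, k3] as OpenCV has them; the pictures are not rectified), "rvec" (rotation vector, rad) and "tvec" (3), from world to camera coordinates, as OpenCV has them. Camera axes: x right, y down, z forward; pixel columns grow to the right and rows downward; lengths in m; the calibration is good to about 2 mm. A picture is of the moment at which its call begins.
- ctrl.hand_in(): hands the job in; it is judged then, once.
The state is a dict: "time_s": time; "qpos": joint angles; "joint_vel": joint speeds; "tau": joint torques, N m; "ee_pos": TCP position; "eef_rot": TCP orientation; "force": force on the tool from outside, world axes, zero at the start; "moment": the same for the moment, N m; "grip_width": finger opening in m; "grip_force": force on a finger pad.
Only numpy, scipy, OpenCV 4.12 (cv2) and the standard library are available. Lean on these libraries where they do the work, as an engineer would, in place of code of your own. Each camera call takes 0.05 s, during which the arm holds its last target. There are 200 camera calls.

## Working session

There is one attempt and no reset: what is moved stays moved. The work goes in short steps, Python scripts to look and compute and a tool call to move; the robot and the scene stay as the last step left them, time stands still between calls to the robot, and variables do not carry over. Pictures are saved under pics/ and viewed, at most 10 in all, crops included, and the job is handed in when it is done.

Besides the shell and the picture viewer there is one more tool, called as name(argument=value, ...) on one line, values as JSON. apply_moves: Moves the arm, as the interface text tells. Its arguments: {"type":"object","properties":{"plan":{"type":"array","items":{"type":"number"}},"hand":{"type":"number"},"squeeze":{"type":"number"}},"required":["plan"]}

```bash
mkdir -p pics; ls; cat > h.py <<'E'
import numpy as np,cv2
from station import monitor,camera,ctrl
def cloud(c):
    h,w=c["range_z"].shape
    u,v=np.meshgrid(np.arange(w),np.arange(h))
    p=cv2.undistortPoints(np.stack([u,v],-1).reshape(-1,1,2).astype(np.float64),c["mtx"],np.array(c["distortion"])).reshape(h,w,2)
    z=c["range_z"][...,None]
    P=np.concatenate([p*z,z],-1)
    R,_=cv2.Rodrigues(np.array(c["rvec"]))
    W=(P-np.array(c["tvec"]).ravel())@R
    W[c["range_z"]==0]=np.nan
    return W
def save(c,n): cv2.imwrite("pics/"+n,c["image"][...,::-1])
E
python3 - <<'E'
from h import *
import pickle
for n in ["scene","side"]:
    c=camera(n); save(c,n+"0.png"); pickle.dump(c,open(n+"0.pkl","wb"))
print(monitor.get_obs())
E
```

```text
pics
{'time_s': 0.1, 'qpos': array([-6.65959892e-02,  3.00387816e-01,  1.52148271e+00, -6.13559544e-06,
        1.32068375e+00, -6.65925842e-02]), 'joint_vel': array([-0.00169778, -0.00216786, -0.00014807,  0.00079571, -0.0014906 ,
       -0.0011016 ]), 'tau': array([ 1.84928511e-03, -5.32644153e+01, -3.53284299e+01,  7.10431044e-02,
        2.34944851e-02, -7.30603051e-05]), 'ee_pos': array([5.49783827e-01, 1.20776921e-05, 2.04973622e-01]), 'eef_rot': array([-3.14063276e+00, -5.80598402e-05,  1.57079442e+00]), 'force': array([ 0.77976488, -0.52154538, -0.09171606]), 'moment': array([-0.00273419, -0.01591238, -0.00514454]), 'grip_force': 0.0, 'grip_width': 0.09413793095919029}
```

View pics/scene0.png

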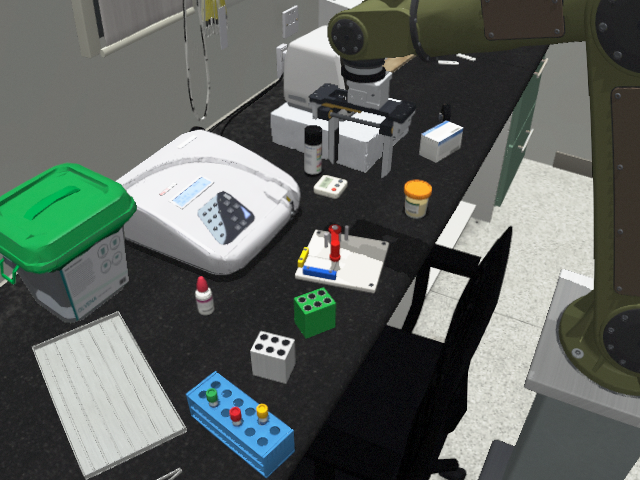

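View pics/side0.png

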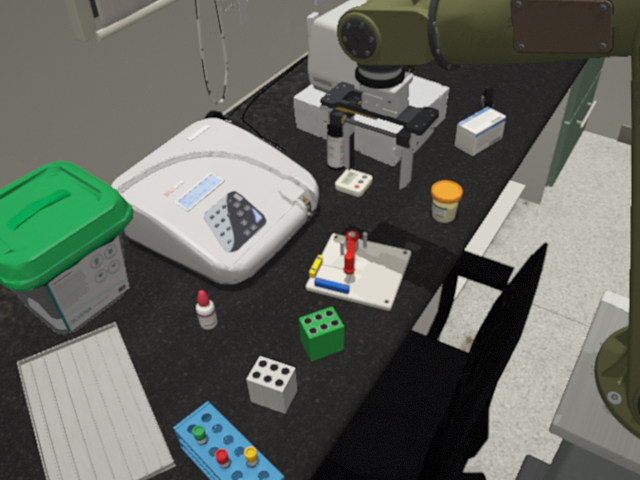

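The scene picture shows the jig at about (343,260), with its red knob at (335,232), blue stop at (320,272) and yellow stop at (303,257). The cup is at (417,198), the timer at (330,186) and the dropper at (204,296). Two things are shaped like the block: a green one at (315,312) and a grey metallic one at (273,356). The grey one fits "aluminium", and I'll confirm it in a crop.

```bash
python3 - <<'E'
from h import *
import pickle
ims=[]
for n,(x0,y0) in [("scene",(185,215)),("side",(185,220))]:
    c=pickle.load(open(n+"0.pkl","rb")); W=cloud(c); im=c["image"].astype(int)
    ims.append(cv2.resize(c["image"][y0:y0+180,x0:x0+180+20],None,fx=2,fy=3 if 0 else 2,interpolation=cv2.INTER_CUBIC)) 
    r,g,b=im[...,0],im[...,1],im[...,2]
    X,Y,Z=W[...,0],W[...,1],W[...,2]
    inr=(np.abs(X-.5)<.4)&(np.abs(Y)<.6)
    def rect(m,name):
        m=m.astype(np.uint8); k,l,s,ce=cv2.connectedComponentsWithStats(m)
        for i in range(1,k):
            if s[i,4]>40:
                p=W[l==i]; rr=cv2.minAreaRect((p[:,:2]*1000).astype(np.float32))
                print(n,name,s[i,4],ce[i].round(),"rect",np.round(rr[0],1),np.round(rr[1],1),round(rr[2],1),"z",np.percentile(p[:,2],[5,50,95]).round(3))
    rect(inr&(Z>.055)&(Z<.068)&(abs(r-g)<30)&(abs(g-b)<30),"greytop")
    rect(inr&(Z>.055)&(Z<.068)&(g>r+40)&(g>b+40),"greentop")
    rect(inr&(Z>.006)&(Z<.018)&(r>170)&(abs(r-b)<40),"plate")
    rect(inr&(b>r+60)&(b>g+30)&(Z>.02)&(Z<.035),"blue")
    rect(inr&(r>150)&(g>130)&(b<90)&(Z>.02)&(Z<.035),"yellow")
    rect(inr&(r>130)&(g<70)&(b<70)&(Z>.03),"red")
    rect(inr&(r>180)&(g>80)&(g<160)&(b<80)&(Z>.03),"orange")
cv2.imwrite("pics/crop.png",np.hstack(ims)[...,::-1])
E
```

```text
scene greytop 49 [446. 115.] rect [ 547.9 -575. ] [19.4 47.1] 23.8 z [0.056 0.061 0.067]
scene greytop 448 [442. 133.] rect [ 520.9 -475.2] [118.9  56.4] 66.5 z [0.057 0.062 0.065]
scene greytop 102 [293. 129.] rect [ 866.1 -301.8] [11.8 67.4] 85.4 z [0.056 0.062 0.068]
scene greytop 206 [360. 146.] rect [ 669.  -312.2] [119.6  65.9] 44.1 z [0.056 0.062 0.067]
scene greytop 83 [313. 154.] rect [ 762.3 -219.1] [42.1 24.4] 37.7 z [0.056 0.061 0.067]
scene greytop 2273 [244. 229.] rect [752.   97.9] [343.7 150. ] 61.0 z [0.056 0.062 0.067]
scene greytop 914 [466. 308.] rect [281.9  88.6] [ 41.5 422.2] 3.4 z [0.055 0.058 0.066]
scene greytop 283 [102. 280.] rect [892.8 357.3] [123.7   8.1] 84.3 z [0.056 0.062 0.067]
scene greytop 893 [272. 346.] rect [535.8 338.9] [61.2 49.5] 11.0 z [0.058 0.062 0.065]
scene greytop 122 [438. 412.] rect [253.6 328.7] [16.3 51.1] 20.1 z [0.056 0.062 0.067]
scene greentop 511 [314. 302.] rect [525.6 215.9] [61.6 49.6] 55.0 z [0.057 0.062 0.064]
scene plate 278 [329. 185.] rect [ 698.1 -182.4] [62.9 66.7] 1.9 z [0.013 0.016 0.018]
scene plate 680 [318. 252.
[... 3893 characters left out ...]
] 77.4 z [0.027 0.029 0.032]
side blue 56 [228. 440.] rect [537.5 447.2] [12.  13.4] 12.9 z [0.028 0.03  0.032]
side blue 50 [239. 453.] rect [513.5 453.6] [11.5 14.6] 39.9 z [0.027 0.03  0.032]
side blue 50 [238. 476.] rect [493.8 482.6] [13.9 12.9] 32.4 z [0.028 0.03  0.032]
side yellow 95 [316. 266.] rect [622.9  82.6] [11.  50.6] 11.3 z [0.025 0.029 0.031]
side red 218 [350. 250.] rect [577.3  36.9] [ 17.2 108. ] 29.9 z [0.044 0.048 0.079]
side red 80 [203. 299.] rect [719.3 281.5] [15.7 12.1] 39.6 z [0.061 0.069 0.077]
side red 100 [221. 455.] rect [506.1 490. ] [13.5 14.5] 23.7 z [0.084 0.086 0.089]
side orange 130 [446. 190.] rect [ 490.1 -192.3] [60.  59.3] 69.0 z [0.066 0.069 0.071]
```

View pics/crop.png

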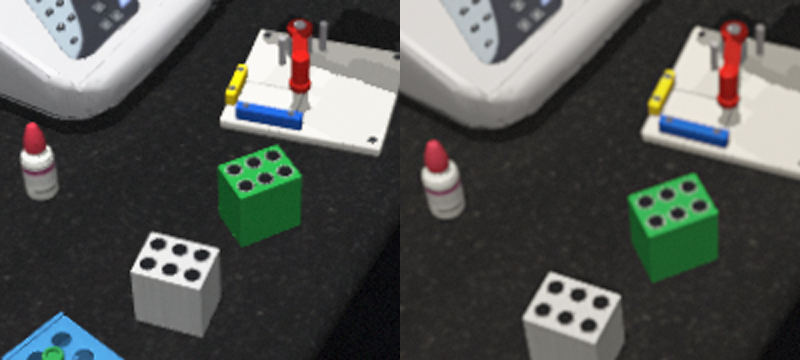

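The crop confirms it: the bare grey metal block with six dark wells is the aluminium one, and the other is painted green. Next is a close look at the jig from the wrist camera.

```bash
python3 - <<'E'
from h import *
import pickle
c=camera("wrist"); save(c,"wrist0.png"); pickle.dump(c,open("wrist0.pkl","wb")); 
Ws=[cloud(c)];Is=[c["image"].astype(int)]
for n in ["scene","side"]:
    d=pickle.load(open(n+"0.pkl","rb"));Ws.append(cloud(d));Is.append(d["image"].astype(int))
for W,im,n in zip(Ws,Is,["wrist","scene","side"]):
    r,g,b=[im[...,i] for i in range(3)];Z=W[...,2]
    red=(r>120)&(g<80)&(b<80)&(abs(W[...,1]-.05)<.12)&(abs(W[...,0]-.56)<.13)
    for nm,m in [("bar",red&(Z>.04)&(Z<.052)),("knobtop",red&(Z>.073)&(Z<.083)),("white>40",(~red)&(Z>.03)&(Z<.12)&(abs(W[...,1]-.04)<.07)&(abs(W[...,0]-.56)<.1))]:
        p=W[m]
        if len(p)<5: print(n,nm,len(p));continue
        rr=cv2.minAreaRect((p[:,:2]*1000).astype(np.float32)); print(n,nm,len(p),np.round(rr[0]),np.round(rr[1]),round(rr[2],1),np.nanmedian(p,0).round(3),np.percentile(p[:,2],[5,95]).round(3))
E
```

```text
wrist bar 1365 [580.  34.] [ 23. 101.] 25.8 [0.581 0.029 0.046] [0.045 0.048]
wrist knobtop 215 [558.  74.] [16. 17.] 45.5 [0.557 0.072 0.078] [0.076 0.079]
wrist white>40 687 [595.  51.] [ 79. 130.] 16.1 [0.581 0.023 0.047] [0.034 0.079]
scene bar 143 [575.  41.] [ 20. 102.] 27.0 [0.583 0.022 0.047] [0.044 0.05 ]
scene knobtop 56 [557.  77.] [16. 18.] 82.1 [0.556 0.078 0.078] [0.075 0.081]
scene white>40 199 [595.  52.] [ 80. 132.] 16.3 [0.59  0.01  0.043] [0.03  0.058]
side bar 205 [576.  38.] [ 21. 110.] 28.6 [0.584 0.021 0.047] [0.044 0.05 ]
side knobtop 64 [556.  77.] [15. 16.] 21.2 [0.556 0.077 0.078] [0.074 0.081]
side white>40 216 [591.  47.] [ 80. 131.] 8.5 [0.584 0.022 0.044] [0.03  0.056]
```

View pics/wrist0.png

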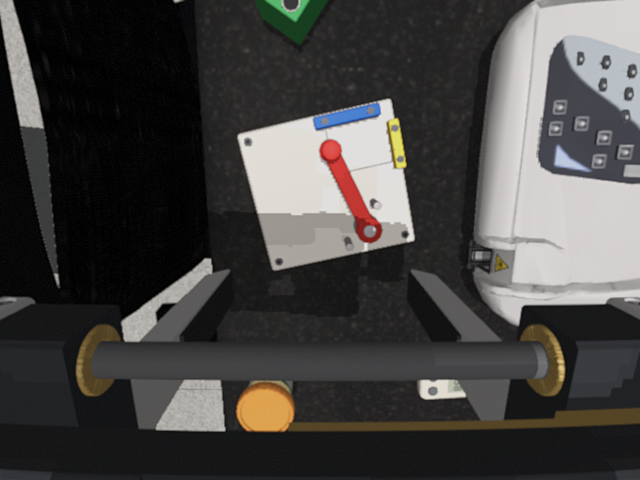

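The wrist view shows the knob at (331,150), the pivot at (369,230) and two grey stop pins beside the pivot. The handle is about 0.25 rad open: knob at world (557,76) mm, pivot at (595,0), jig yaw about 12°. I'll go to the knob with the fingers tangential.

apply_moves(plan=[19, 2, 10, 0, 19, 2, 10, 0, 19, 2, 10, 0, 19, 1, 10, 0, 0, 0, 20, -0.116, 0, 0, 20, -0.116, 0, 0, 20, -0.116, 0, 0, 20, -0.116, 0, 0, 19, 0, 0, 0, 18, 0, 0, 0, 0, 0, 0, 0, 0, 0], hand=1)

```text
time_s: 1.35
ee_pos: [0.557, 0.076, 0.0487]
eef_rot: [-3.141, -0.0, 2.035]
force: [-0.2, -0.3, 0.5]
grip_width: 0.0938
grip_force: 0.0
```

apply_moves(plan=[0, 0, 0, 0, 0, 0, 0, 0, 0, 0, 0, 0, 0, 0, 0, 0, 0, 0, 0, 0, 0, 0, 0, 0, 0, 0, 0, 0, 0, 0, 0, 0, 0, 0, 0, 0, 0, 0, 0, 0], hand=-1, squeeze=10)

```text
time_s: 2.35
ee_pos: [0.557, 0.076, 0.0484]
eef_rot: [3.141, -0.0, 2.035]
force: [0.1, 1.5, -0.8]
grip_width: 0.0177
grip_force: 10.2
```

apply_moves(plan=[-0.5, -9.3, 0, -0.11, -0.5, -9.3, 0, -0.11, -0.5, -9.3, 0, -0.11, -0.5, -9.3, 0, -0.11, -0.5, -9.3, 0, -0.11, -0.5, -9.3, 0, -0.11, -0.5, -9.3, 0, -0.11, -0.5, -9.3, 0, -0.11, -0.5, -9.3, 0, -0.11, -0.5, -9.3, 0, -0.11, -0.5, -9.3, 0, -0.11, 0, 0, 0, 0])

```text
time_s: 3.55
ee_pos: [0.5103, -0.0092, 0.0484]
eef_rot: [-3.141, -0.001, -3.038]
force: [-3.3, -2.0, 1.0]
grip_width: 0.0177
grip_force: 10.0
```

apply_moves(plan=[-0.3, -6.5, 0, -0.08, -0.2, -5, 0, -0.06, 0, 0, 0, 0, 0, 0, 0, 0])

```text
time_s: 3.95
ee_pos: [0.512, -0.0197, 0.0484]
eef_rot: [3.142, -0.002, -2.902]
force: [-5.5, -2.9, 2.7]
grip_width: 0.0177
grip_force: 10.0
```

apply_moves(plan=[-0.2, -4, 0, -0.05, 0, 0, 0, 0, 0, 0, 0, 0])

```text
time_s: 4.25
ee_pos: [0.5126, -0.0211, 0.0482]
eef_rot: [3.137, -0.002, -2.852]
force: [-8.4, 18.6, 6.9]
grip_width: 0.0181
grip_force: 10.0
```

apply_moves(plan=[0, 2.5, 0, 0, 0, 0, 0, 0, 0, 0, 0, 0])

```text
time_s: 4.55
ee_pos: [0.5126, -0.0207, 0.0483]
eef_rot: [3.141, -0.001, -2.85]
force: [-4.3, 4.3, 2.9]
grip_width: 0.0177
grip_force: 10.0
```

apply_moves(plan=[0, 0, 0, 0, 0, 0, 0, 0, 0, 0, 0, 0, 0, 0, 0, 0, 0, 0, 0, 0, 0, 0, 0, 0, 0, 0, -30, 0, 0, 0, -45, 0, 0, 0, -45, 0, 0, 0, 0, 0], hand=1)

```text
time_s: 5.55
ee_pos: [0.5153, -0.0214, 0.1742]
eef_rot: [-3.138, 0.009, -2.848]
force: [0.8, 0.7, -1.3]
grip_width: 0.0926
grip_force: 0.0
```

apply_moves(plan=[-14, 38, 0, 0, -14, 38, 0, 0, -14, 38, 0, 0, -14, 38, 0, 0, -14, 38, 0, 0, -14, 38, 0, 0, -14, 38, 0, 0, -14, 38, 0, 0, -14, 34, 0, 0.106, 0, 0, 0, 0, 0, 0, 0, 0, 0, 0, 0, 0])

```text
time_s: 6.75
ee_pos: [0.536, 0.3379, 0.168]
eef_rot: [-3.141, -0.001, -2.954]
force: [-0.2, -0.9, 0.8]
grip_width: 0.0941
grip_force: 0.0
```

```bash
python3 - <<'E'
from h import *
import pickle
o=monitor.get_obs(); print(o["ee_pos"],o["eef_rot"],o["qpos"].round(2),o["force"])
for n in ["scene","side","wrist"]:
    c=camera(n); W=cloud(c); im=c["image"].astype(int); pickle.dump(c,open(n+"1.pkl","wb"))
    if n=="wrist": save(c,"wrist1.png")
    r,g,b=[im[...,i] for i in range(3)];X,Y,Z=[W[...,i] for i in range(3)]
    red=(r>120)&(g<80)&(b<80)&(abs(Y-0)<.12)&(abs(X-.54)<.13)
    L=[("bar",red&(Z>.04)&(Z<.052)),("knob",red&(Z>.073)&(Z<.083)),("btop",(Z>.056)&(Z<.066)&(abs(X-.537)<.05)&(abs(Y-.339)<.05)),
     ("blue",(b>r+60)&(b>g+30)&(Z>.024)&(Z<.035)&(Y<.2)),("yel",(r>150)&(g>130)&(b<90)&(Z>.024)&(Z<.035)&(Y<.2)),("plate",(abs(X-.56)<.12)&(abs(Y-.04)<.12)&(Z>.008)&(Z<.03)&(np.minimum(np.minimum(r,g),b)>60))]
    for nm,m in L:
        p=W[m]
        if len(p)<10: continue
        rr=cv2.minAreaRect((p[:,:2]*1000).astype(np.float32)); print(n,nm,len(p),np.round(rr[0],1),np.round(rr[1],1),round(rr[2],1),np.nanmedian(p,0).round(3))
E
```

```text
[0.53598911 0.33789223 0.16804629] [-3.14123402e+00 -5.93849794e-04 -2.95406856e+00] [ 0.5   0.52  1.31 -0.    1.32 -1.25] [-0.23924445 -0.88156087  0.82895196]
scene bar 288 [555.4 -11.4] [107.2  29.2] 14.7 [ 0.555 -0.008  0.046]
scene knob 50 [512.9 -18.7] [16.  19.1] 51.9 [ 0.512 -0.017  0.078]
scene btop 875 [535.7 339.1] [60.8 49.9] 9.0 [0.534 0.341 0.062]
scene blue 232 [ 751.7 -661.9] [  64.4 1597.6] 13.1 [0.585 0.106 0.028]
scene yel 73 [622.7  82.5] [10.1 49.1] 11.4 [0.621 0.086 0.028]
scene plate 3511 [556.   37.5] [160.1 154.8] 12.6 [0.545 0.04  0.013]
side bar 324 [555.5 -11.4] [107.2  26.8] 14.6 [ 0.555 -0.009  0.046]
side knob 64 [512.6 -17.9] [16.  17.8] 2.1 [ 0.513 -0.017  0.077]
side btop 1109 [537.8 338.6] [61.3 49.2] 9.5 [0.536 0.341 0.063]
side blue 191 [574.2 108.7] [64.1 15.4] 13.7 [0.573 0.109 0.028]
side yel 89 [623.7  83.2] [10.7 47.3] 13.0 [0.623 0.084 0.028]
side plate 4498 [556.4  38.1] [160.6 155.1] 12.2 [0.547 0.043 0.013]
wrist btop 3876 [537.8 338.1] [60.1 46.1] 10.2 [0.536 0.338 0.062]
wrist blue 802 [574.3 108.8] [64.  12.6] 11.7 [0.572 0.109 0.028]
wrist yel 115 [624.4  83.4] [10.7 46.6] 13.0 [0.62  0.086 0.027]
wrist plate 13792 [553.5  56.9] [160.7 111.2] 12.4 [0.55  0.065 0.012]
```

View pics/wrist1.png

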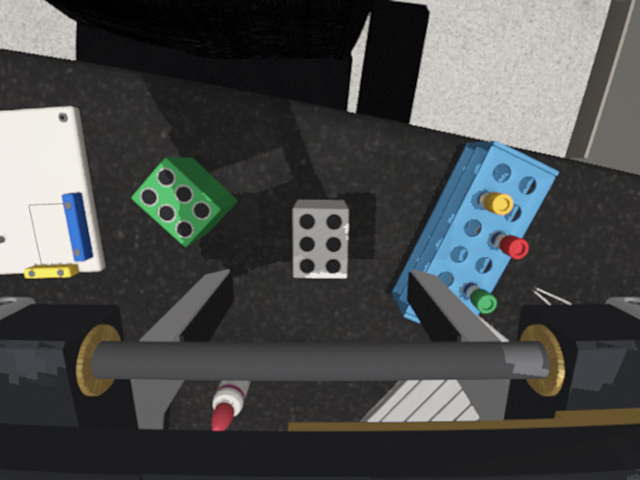

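The wrist view shows the aluminium block at pixel (320,240) between the fingers, with world centre (538,338) and yaw 10.2°. The handle is open, its bar parallel to the jig's x axis. Descending to grip.

apply_moves(plan=[-2, 0, 30, 0.01, 0, 0, 30, 0, 0, 0, 30, 0, 0, 0, 26, 0, 0, 0, 15, 0, 0, 0, 15, 0, 0, 0, 0, 0, 0, 0, 0, 0, 0, 0, 0, 0], hand=0.6)

```text
time_s: 7.8
ee_pos: [0.5385, 0.3395, 0.0238]
eef_rot: [3.141, 0.002, -2.964]
force: [-0.4, 0.1, -0.1]
grip_width: 0.0752
grip_force: 0.0
```

apply_moves(plan=[0, 0, 0, 0, 0, 0, 0, 0, 0, 0, 0, 0, 0, 0, 0, 0, 0, 0, 0, 0, 0, 0, 0, 0, 0, 0, 0, 0, 0, 0, 0, 0, 0, 0, 0, 0, 0, 0, 0, 0], hand=-1, squeeze=40)

```text
time_s: 8.8
ee_pos: [0.538, 0.3391, 0.0226]
eef_rot: [-3.141, 0.0, -2.964]
force: [-1.5, -2.8, 4.8]
grip_width: 0.0457
grip_force: 40.0
```

apply_moves(plan=[0, 0, -15, 0, 0, 0, -30, 0, 0, 0, -35, 0, 0, 0, -30, 0, 0, 0, 0, 0, 0, 0, 0, 0, 0, 0, 0, 0])

```text
time_s: 9.5
ee_pos: [0.5371, 0.3388, 0.1303]
eef_rot: [-3.141, -0.003, -2.964]
force: [-0.2, 0.9, -5.1]
grip_width: 0.0459
grip_force: 40.0
```

apply_moves(plan=[0.5, -25, 0, 0, 0.5, -40, 0, 0, 0.5, -40, 0, 0, 0.5, -40, 0, 0, 0.5, -40, 0, 0, 0.5, -40, 0, 0, 0.2, -30, 0, 0, 0, -14.5, 0, -0.039, 0, 0, 0, 0, 0, 0, 0, 0, 0, 0, 20, 0, 0, 0, 20, 0, 0, 0, 20, 0, 0, 0, 15, 0, 0, 0, 0, 0, 0, 0, 0, 0])

```text
time_s: 11.1
ee_pos: [0.5824, 0.0738, 0.0577]
eef_rot: [3.142, 0.0, -2.925]
force: [-0.1, 0.7, -4.0]
grip_width: 0.0462
grip_force: 40.0
```

```bash
cat > chk.py <<'E'
from h import *
import sys
o=monitor.get_obs(); print(o["ee_pos"].round(4),o["eef_rot"].round(4),o["force"].round(1),o["moment"].round(2),o["grip_force"])
t=np.radians(12.4); Rj=np.array([[np.cos(t),-np.sin(t)],[np.sin(t),np.cos(t)]]); J=np.array([556.7,37.7])
for n in ["scene","side","wrist"]:
    c=camera(n); W=cloud(c); im=c["image"].astype(int)
    if n==sys.argv[1]:
        save(c,sys.argv[2]+".png")
    W=W.copy(); W[...,:2]=((W[...,:2]*1000-J)@Rj)/1000
    r,g,b=[im[...,i] for i in range(3)];X,Y,Z=[W[...,i] for i in range(3)]
    zt=o["ee_pos"][2]+.0395
    near=(abs(X-.036)<.06)&(abs(Y-.033)<.06); grey=(abs(r-g)<25)&(abs(g-b)<25)
    red=(r>120)&(g<80)&(b<80)&(abs(X)<.12)&(abs(Y+.04)<.06)
    for nm,m in [("top",near&grey&(abs(Z-zt)<.005)&(abs(X-.036)<.045)),("blue",(b>r+60)&(b>g+30)&near&(Z>.024)&(Z<.035)),("yel",(r>150)&(g>130)&(b<90)&near&(Z>.024)&(Z<.035)),("knob",red&(Z>.073)&(Z<.083))]:
        p=W[m]
        if len(p)<10: continue
        rr=cv2.minAreaRect((p[:,:2]*1000).astype(np.float32)); print(n,nm,len(p),np.round(rr[0],1),np.round(rr[1],1),round(rr[2],1),"z",np.nanmedian(p[:,2]).round(4))
E
python3 chk.py wrist wrist2
```

```text
[0.5824 0.0738 0.0577] [ 3.1416  0.     -2.9251] [-0.1  0.7 -4. ] [ 0.09 -0.03  0.01] 39.99894976615906
scene top 293 [24.5 37.1] [72.  54.7] 47.3 z 0.0975
scene blue 153 [30.9 65.1] [65.  16.1] 1.9 z 0.0278
scene yel 59 [74.4 31.2] [ 8.6 47.3] 0.2 z 0.028
scene knob 48 [-55.6 -46.6] [17.2 16.2] 55.3 z 0.0782
side top 319 [21.5 41.1] [72.9 45.1] 47.2 z 0.0981
side blue 197 [32.2 65.2] [66.5 15.4] 0.2 z 0.0279
side yel 62 [75.1 37.1] [ 9.1 38.3] 2.8 z 0.0286
side knob 61 [-55.1 -44.5] [15.3 19.2] 46.5 z 0.0778
wrist top 10700 [23.9 29.8] [42.3 69.8] 0.2 z 0.0982
wrist blue 758 [17.7 64.1] [36.5 12.2] 1.4 z 0.028
wrist knob 989 [-53.6 -46.8] [17.4 16.9] 78.5 z 0.0777
```

View pics/wrist2.png

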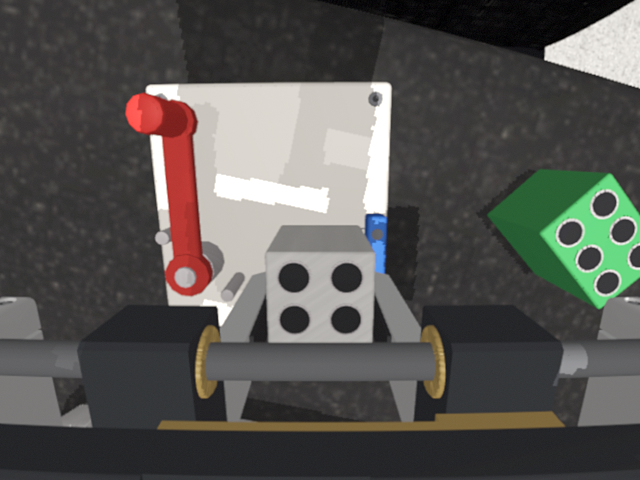

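The wrist view shows the block gripped square above the nest at (320,285), with the blue stop to its right at (377,242) and the open handle clear at left. Lowering.

apply_moves(plan=[0, 0, 10, 0, 0, 0, 8, 0, 0, 0, 3, 0, 0, 0, 0, 0, 0, 0, 0, 0, 0, 0, 0, 0])

```text
time_s: 11.85
ee_pos: [0.5825, 0.0734, 0.0367]
eef_rot: [-3.142, 0.0, -2.925]
force: [-0.1, -0.6, -4.1]
grip_width: 0.0456
grip_force: 40.0
```

apply_moves(plan=[0, 0, 1, 0, 0, 0, 1, 0, 0, 0, 0, 0, 0, 0, 0, 0])

```text
time_s: 12.25
ee_pos: [0.5824, 0.0733, 0.0346]
eef_rot: [-3.142, 0.0, -2.925]
force: [0.1, -0.0, -2.9]
grip_width: 0.0457
grip_force: 40.0
```

apply_moves(plan=[0, 0, 0.7, 0, 0, 0, 0, 0, 0, 2, 0, 0, 0, 2, 0, 0, 0, 1.5, 0, 0, 0, 0, 0, 0, 0, 0, 0, 0])

```text
time_s: 12.95
ee_pos: [0.5818, 0.0788, 0.0346]
eef_rot: [-3.141, 0.002, -2.925]
force: [0.9, -0.7, 5.6]
grip_width: 0.046
grip_force: 40.0
```

apply_moves(plan=[-2, 0, 0, 0, -2, 0, 0, 0, -1.5, 0, 0, 0, 0, 0, 0, 0, 0, 0, 0, 0])

```text
time_s: 13.45
ee_pos: [0.5869, 0.0801, 0.0346]
eef_rot: [-3.141, 0.001, -2.925]
force: [-1.8, -0.2, 7.8]
grip_width: 0.0458
grip_force: 40.0
```

apply_moves(plan=[0, 1, 0, 0, 0, 1, 0, 0, 0, 0, 0, 0, 0, 0, 0, 0])

```text
time_s: 13.85
ee_pos: [0.587, 0.0803, 0.0346]
eef_rot: [-3.139, 0.002, -2.925]
force: [1.0, -11.7, 5.2]
grip_width: 0.0456
grip_force: 40.0
```

apply_moves(plan=[0, 1, 0, 0, 0, 0, 0, 0, 0, 0, 0, 0])

```text
time_s: 14.15
ee_pos: [0.587, 0.0804, 0.0347]
eef_rot: [-3.137, 0.002, -2.925]
force: [2.5, -18.3, 5.4]
grip_width: 0.0455
grip_force: 40.0
```

apply_moves(plan=[-1, 0, 0, 0, -1, 0, 0, 0, 0, 0, 0, 0, 0, 0, 0, 0])

```text
time_s: 14.55
ee_pos: [0.5881, 0.0806, 0.0347]
eef_rot: [-3.138, -0.0, -2.925]
force: [-4.1, -20.7, 10.0]
grip_width: 0.0455
grip_force: 40.0
```

apply_moves(plan=[-1, 0, 0, 0, 0, 0, 0, 0, 0, 0, 0, 0])

```text
time_s: 14.85
ee_pos: [0.5891, 0.0808, 0.0347]
eef_rot: [-3.138, -0.001, -2.925]
force: [-4.9, -19.5, 11.8]
grip_width: 0.0456
grip_force: 40.0
```

```bash
python3 chk.py side side3
```

```text
[0.5891 0.0808 0.0347] [-3.1376e+00 -5.0000e-04 -2.9253e+00] [ -4.9 -19.5  11.8] [-3.75  0.9   0.43] 40.02205789089203
scene top 268 [30.6 44.8] [73.3 51.7] 47.0 z 0.0745
scene blue 145 [30.8 66. ] [64.3 15.3] 2.2 z 0.0276
scene yel 10 [76.6 45.7] [ 5.3 23. ] 22.1 z 0.0276
scene knob 52 [-55.8 -45.9] [19.3 17.3] 66.5 z 0.0777
side top 291 [27.  45.2] [71.  42.3] 50.9 z 0.0747
side blue 186 [31.3 65.8] [64.5 13.6] 0.2 z 0.0279
side yel 10 [76.9 49.8] [3.7 6. ] 18.8 z 0.0286
side knob 62 [-55.6 -45.8] [17.3 17.2] 76.5 z 0.0779
wrist top 10740 [31.4 35.5] [42.1 70.3] 0.2 z 0.0744
wrist blue 837 [17.3 64. ] [35.7 12.1] 0.5 z 0.028
wrist knob 652 [-53.6 -46.3] [17.4 17.2] 77.2 z 0.0764
```

```bash
python3 -c "
import cv2
i=cv2.imread('pics/side3.png');cv2.imwrite('pics/side3c.png',cv2.resize(i[170:340,270:450],None,fx=3.4,fy=3.4,interpolation=cv2.INTER_CUBIC))"
```

```text
(no output)
```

View pics/side3c.png

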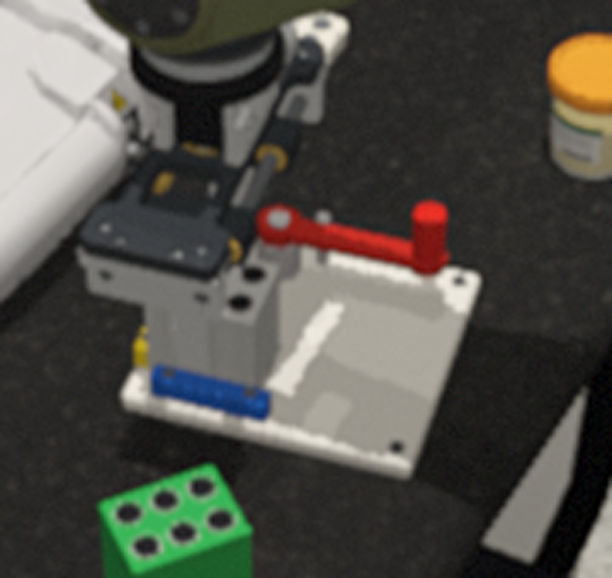

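The side view shows the block flat on the plate against the blue stop, with the handle open. The force along x isn't rising yet, so I'll continue toward the yellow stop.

apply_moves(plan=[-1, 0, 0, 0, 0, 0, 0, 0, 0, 0, 0, 0])

```text
time_s: 15.3
ee_pos: [0.5892, 0.0809, 0.0347]
eef_rot: [-3.138, -0.003, -2.925]
force: [-13.5, -22.5, 15.2]
grip_width: 0.0459
grip_force: 40.0
```

apply_moves(plan=[-1, 0, 0, 0, 0, 0, 0, 0, 0, 0, 0, 0])

```text
time_s: 15.6
ee_pos: [0.5893, 0.0809, 0.0347]
eef_rot: [-3.138, -0.005, -2.925]
force: [-20.3, -23.1, 22.5]
grip_width: 0.0455
grip_force: 40.0
```

```bash
python3 - <<'E'
from h import *
t=np.radians(12.4); Rj=np.array([[np.cos(t),-np.sin(t)],[np.sin(t),np.cos(t)]]); J=np.array([556.7,37.7])
c=camera("wrist");W=cloud(c);im=c["image"].astype(int)
W[...,:2]=((W[...,:2]*1000-J)@Rj)/1000
X,Y,Z=[W[...,i] for i in range(3)]
for nm,m in [("top",(abs(X-.03)<.025)&(abs(Y-.036)<.02)&(abs(Z-.074)<.004)),("plate",(abs(X+.03)<.04)&(abs(Y-.02)<.04)&(abs(Z-.012)<.005))]:
    p=W[m];A=np.c_[p[:,:2],np.ones(len(p))];print(nm,len(p),np.linalg.lstsq(A,p[:,2],rcond=None)[0].round(4),np.median(p[:,2]))
rr=(X>.0)&(X<.02)&(Z>.070)&(abs(Y-.036)<.03); p=W[rr]; print("top -x edge, y range",np.percentile(p,[1,99],axis=0).round(4))
a=W[(abs(Z-.074)<.003)&(abs(Y-.035)<.02)&(X<.04)]
import itertools
for y0 in (.02,.03,.04,.05):
    q=a[abs(a[:,1]-y0)<.003]; print(y0,np.percentile(q[:,0],0.5).round(4))
print(monitor.get_obs()["force"].round(1),monitor.get_obs()["joint_vel"].round(4))
E
```

```text
top 8839 [ 0.004  -0.0047  0.0746] 0.07460844179093637
plate 21032 [-0.0012  0.0015  0.0122] 0.012241034577176063
top -x edge, y range [[0.0076 0.0065 0.0734]
 [0.0197 0.0655 0.1732]]
0.02 0.011
0.03 0.011
0.04 0.011
0.05 0.0109
[-19.1 -23.6  22.1] [ 0.0001 -0.0005  0.0007  0.      0.0002  0.0009]
```

The block is flat (tilt under 0.4°), parallel to the jig, and within about 1 mm of the seat along x. It presses both stops at roughly 18–25 N. I'll let it settle, then hand in.

apply_moves(plan=[0, 0, 0, 0, 0, 0, 0, 0, 0, 0, 0, 0, 0, 0, 0, 0, 0, 0, 0, 0])

```text
time_s: 16.15
ee_pos: [0.5893, 0.0809, 0.0347]
eef_rot: [-3.138, -0.005, -2.925]
force: [-19.8, -22.9, 20.0]
grip_width: 0.0456
grip_force: 40.0
```

```bash
python3 -c "
from station import ctrl; print(ctrl.hand_in())"
```

```text
the job is handed in; nothing more can be done
None
```

I swung the handle open to its stop, seated the aluminium block flat on the jig, and handed in at about 16 s still holding it firmly against the blue and yellow stops; the hand-in returned no verdict.

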